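Extend the docked telescopic squeegee and hold it ready

ROBOT

A 7-joint arm with a two-finger parallel gripper is mounted at the origin on a cart in front of the work surface, level with it; the furniture and walls round the work are solid. World frame = base frame: x ahead of the robot, y to its left, z up, the work surface at z = 0. Lengths are in m, angles in rad, forces in N, time in s.
With the tool pointing down it reaches from about 0.4 to 0.85 m from the base axis. Payload 4.5 kg.
Tool frame: the origin (TCP) lies midway between the tips of the shut fingers; the grasp point (between the pads) lies 19 mm behind it; z points along the fingers, y is the line along which they close (so a half turn about z gives the same grasp; the last joint's range is limited). The gripper opens to 88 mm and grips with 3 to 60 N. Pads are 18 mm wide; open, the fingers measure 123 mm over their backs; the gripper's body (75 mm by 187 mm) begins 45 mm behind the grasp point.
Start: joints at [-1.087, 0.689, -0.195, 1.565, 0.157, 0.902, -0.215], TCP at [0.272, 0.563, 0.239] pointing down, gripper open.
Joint ranges: [-3.01, 3.01], [-0.46, 2.08], [-1.47, 1.51], [0.13, 2.56], [-1, 4.14], [0.04, 2.09], [-2.66, 2.66]. Speed limits (rad/s): [2.57, 2.57, 3.14, 3.14, 3.14, 3.14, 3.14].

INTERFACE

Orientations are given as a 3x3 rotation matrix whose columns are the frame's x, y, z axes.
In Python, from bench import r, snapshot, ticket, spotter gives the robot as it stands.
- The arm moves only by the tool carry_out, never from a script. Its argument "commands" is one flat list of numbers, 4 for each row, row after row: the shift along the tool's x, y, z in m, then the turn about the tool's z in rad. A call has 1 to 8 rows; each row is the pose to reach, as a shift and turn from the pose commanded when the call began, along the tool's axes at that moment; what a row does not reach only later rows make up. A row lasts 1/8 s, in which the tool goes at most 62.5 mm and 10.7 degrees, less where a joint would pass 70% of its speed; a pose out of reach is approached as far as the arm can. A call with a gripper value outside its range is refused whole. "hand" is the opening in per cent of the stroke, from 0 (shut) to 100 (fully open), set as the call begins (left out, the last holds). The fingers move at their own pace and stop on an object; "grip_force" is the grip in N (left out, the last holds). Time passes only in rows, so rows that repeat a pose let the fingers close. It gives the time, the measured TCP pose, the force, the opening and the grip force at its end, in the units of the state.
- r.state(): the state, without advancing time (a new reading comes with each control period).
- snapshot(name): name is "scene" or "top" or "wrist"; returns a dict with "color" (384x512x3 uint8, red, green, blue), "fovy" (degrees; the focal length in pixels is half the picture's height over the tangent of half this angle, whatever the lens; pixels are square), "cx", "cy" (the principal point, pixels), "R" (3x3) and "t" (3): a world point X has camera coordinates R X + t. Camera axes: x right, y down, z forward; pixel columns grow to the right and rows downward; lengths in m; the calibration is good to about 2 mm. A picture is of the moment at which its call begins. There is no depth.
- ticket.close_job(): hands the job in; it is judged then, once.
Trained networks look in the newest picture that a camera, given by its name, has taken for a name from the list of things; names that differ only in an ending like _2 or _b are one class to them, and where a whole thing is asked for, a point or a joint stands for the part that bears it (a point fixed in the world has none). Each returns a list of dicts, best first, with "conf" (0 to 1); they miss things now and then, are a little off and sometimes report something else, mostly with a low value. They report only what shows in the picture. A call takes as long as a camera call.
- spotter.find_in(camera, name): "uv" ([column, row] in pixels, amid what is visible of it).
- spotter.silhouettes(camera, name): "region" (384x512 bool, what is visible of it) and "uv" ([column, row] in pixels, amid what is visible of it).
The state is a dict: "time": time; "joints": joint angles; "joint_vel": joint speeds; "effort": joint torques, N m; "position": TCP position; "tcp_rot": TCP orientation; "ft_force": force on the tool from outside, world axes, zero at the start; "torque": the same for the moment, N m; "width": opening from 0.0 (shut) to 1.0 (fully open); "grip_force": force on a finger pad.
Only numpy, scipy, OpenCV 4.12 (cv2) and the standard library are available. Lean on these libraries where they do the work, as an engineer would, in place of code of your own. Each camera call takes 0.05 s, during which the arm holds its last target. There are 200 camera calls.

TASK

The telescopic worktop squeegee is parked in its snap-in dock with the handle pushed in. Press the button on the end of the handle to unlock it, pull the handle up steadily past the first click until it locks at the second stop, then pull harder to snap the head up out of the dock's two spring clips and lift the squeegee clear. Finish still holding it up by the handle, upright, fully extended and in the air, and leave the jar, the dish and the glass where they stand.

Things in the scene. Friction and masses are not known exactly. Their poses are not given: they have to be found in the camera images.
- dock: white snap-in dock fixed on the worktop: tray 56 x 162 x 6 mm (long side along its own y), fences 16 mm high in front and behind the squeegee head with 3 mm play, and at each end a sprung clip arm 37 mm high whose round nose sits over the rounded end of the head. The clips let the head go straight up at a pull of about 18 N (15 to 22 N). Origin: middle of its underside, on the worktop.
- squeegee: the squeegee, about 0.28 kg in all. Its head is a white bar 30 x 124 mm, 28 mm high (long side along its own y, which is the dock's y) with two rubber blades below, standing on the 6 mm tray of the dock. Origin: middle of the underside of the blades; z points up along the rod and handle. A notched aluminium rod 14 x 14 mm rises from the head and runs inside the handle.
- grip (a joint): how far the white handle is pulled up over the rod, m: 0 to 0.001 = pushed in and locked; 0.040 first stop (a click, passed by a steady pull of 4 to 7 N; a jerk over 0.2 m/s may unclip the head instead); 0.080 second stop, where a bolt locks it. When the button is pressed home and the finger withdrawn, a spring lifts the handle about 17 mm; it stays there, unlocked, and slides with about 3 N.
- grip_mid (a point): point on the handle's axis 70 mm above the handle's lower end. The handle is round, vertical, 105 mm long: 30 mm diameter where it is gripped (its upper 75 mm) and a 38 mm collar along its lowest 24 mm. With the handle pushed in its top is 159 mm above the worktop.
- button_top (a point): centre of the top face of the round grey button, 17 mm diameter, on the handle's upper end, 8 mm above the handle's end face when up; pressed straight down.
- button (a joint): how far the button is pushed in, in m (0 to 0.0065); it needs about 3 to 6 N and unlocks from 0.0045. It is linked to the bolt: between the stops it stays sunk about 0.004, and it springs up below 0.001 when the bolt has dropped into a stop.
- spice_jar: spice jar, 42 mm diameter, 106 mm high, standing left of the dock (its -x front seen from the robot); origin in the middle of its underside. A bystander.
- salt_dish: small white dish, 63 mm diameter, 24 mm high, right of the dock; origin in the middle of its underside. A bystander.
- glass: drinking glass, 81 mm diameter, 91 mm high, behind the dock; origin in the middle of its underside. A bystander.

How it is judged:
On the way, in this order (a step that is already met when the one before it is completed fails the run):
1. the end button is pressed in (value of joint button above 0.004 m and value of joint grip below 0.025 m), for 0.05 s.
2. the handle is pulled up to the second stop and the bolt has dropped in (value of joint grip above 0.078 m and value of joint button below 0.0015 m), for 0.05 s.
At the end, for the whole second after the job is handed in: the fingers hold the squeegee by its handle, still, upright within 17 degrees, the blades more than 30 mm above the worktop and not touching the dock; the handle is at the second stop (0.078 m or more) with the button sprung up (bolt in); jar, dish and glass within 20 mm of where they stood (all of step 2 and height (world z) of squeegee above 0.03 m and angle between squeegee's own z axis and vertical below 0.3 rad and contact force between the fingers and squeegee above 1 N and distance between the grasp point and grip_mid below 0.085 m and contact force between squeegee and dock below 0.1 N and linear speed of squeegee below 0.03 m/s and distance of each of spice_jar, salt_dish, glass from where it was at the start of the episode below 0.02 m); the arm keeps its last pose, push and grip.
It fails at once if a bystander is knocked over (angle between any of spice_jar, glass's own z axis and vertical above 0.5 rad).
It fails at once if the squeegee is tipped over (angle between squeegee's own z axis and vertical above 0.8 rad).
It also fails if it takes over 51 s, if anything falls off the work surface, if the arm or the gripper's body presses on something with over 40 N, if the wrist force passes 120 N, or if a joint passes its speed limit or range.

## Working session

There is one attempt and no reset: what is moved stays moved. The work goes in short steps, Python scripts to look and compute and a tool call to move; the robot and the scene stay as the last step left them, time stands still between calls to the robot, and variables do not carry over. Pictures are saved under pics/ and viewed, at most 10 in all, crops included, and the job is handed in when it is done.

Besides the shell and the picture viewer there is one more tool, called as name(argument=value, ...) on one line, values as JSON. carry_out: Moves the arm, as the interface text tells. Its arguments: {"type":"object","properties":{"commands":{"type":"array"},"hand":{"type":"number"},"grip_force":{"type":"number"}},"required":["commands"]}

```bash
ls; mkdir -p pics; cat > h.py <<'E'
import numpy as np, cv2
from bench import r, snapshot, ticket, spotter
def K(s):
    f=s["color"].shape[0]/2/np.tan(np.radians(s["fovy"])/2); return f
def ray(s,uv):
    f=K(s); R=np.array(s["R"]);t=np.array(s["t"])
    d=R.T@np.array([(uv[0]-s["cx"])/f,(uv[1]-s["cy"])/f,1]); return -R.T@t,d
def atz(s,uv,z):
    o,d=ray(s,uv); return o+d*(z-o[2])/d[2]
def proj(s,X):
    c=np.array(s["R"])@X+np.array(s["t"]); return np.array([s["cx"],s["cy"]])+K(s)*c[:2]/c[2]
def tri(a,b):
    (o1,d1),(o2,d2)=a,b
    A=np.stack([d1,-d2],1); k=np.linalg.lstsq(A,o2-o1,rcond=None)[0]
    p,q=o1+d1*k[0],o2+d2*k[1]; return (p+q)/2,np.linalg.norm(p-q)
E
python3 - <<'E'
from h import *
S={}
for c in("scene","top"):
    s=S[c]=snapshot(c); cv2.imwrite(f"pics/{c}0.png",s["color"][...,::-1])
    print(c,s["fovy"],s["cx"],s["cy"],-np.array(s["R"]).T@s["t"])
    for n in("dock","squeegee","grip_mid","button_top","spice_jar","salt_dish","glass"):
        print(n,[(np.round(d["uv"],1),round(d["conf"],2)) for d in spotter.find_in(c,n)[:2]])
print(r.state())
E
```

```text
pics
scene 47.545171417314826 258.99155278006697 187.67484215840008 [0.3305636  0.46410299 0.73444027]
dock [(array([294.1, 231.2]), 0.66)]
squeegee [(array([299.5, 205.6]), 0.69)]
grip_mid [(array([304.1, 191. ]), 0.58)]
button_top [(array([306.7, 166.5]), 0.46)]
spice_jar [(array([260.2, 240.7]), 0.63)]
salt_dish [(array([331.6, 181.7]), 0.87)]
glass [(array([252.4, 192.2]), 0.95)]
top 43.6164151836721 252.78442902573502 186.09871792637242 [ 0.41318699 -0.07872505  1.138367  ]
dock [(array([266.8, 225.9]), 0.92)]
squeegee [(array([265.5, 218.2]), 0.77)]
grip_mid []
button_top [(array([268.3, 217.9]), 0.61)]
spice_jar [(array([214.8, 195.3]), 0.7)]
salt_dish [(array([323.7, 233.1]), 0.64)]
glass [(array([266.9, 171.9]), 0.89)]
{'time': 0.8, 'joints': array([-1.08718579,  0.6890852 , -0.19457618,  1.56530736,  0.15729089,
        0.90248706, -0.21511782]), 'joint_vel': array([ 1.34427688e-03,  1.25719800e-03, -6.92460585e-04, -4.95145175e-04,
        4.89807348e-04, -2.19256629e-03, -5.31350203e-05]), 'effort': array([-3.18343345e-04, -5.27441239e+01, -1.26631413e+00, -1.53738749e+01,
       -5.17444778e-02, -5.51780468e-04,  2.29510363e-05]), 'position': array([0.27174363, 0.5628595 , 0.23874938]), 'tcp_rot': array([[-9.00521418e-01,  4.34811655e-01,  3.64059319e-05],
       [ 4.34811656e-01,  9.00521413e-01,  8.65552722e-05],
       [ 4.85091987e-06,  9.37745999e-05, -9.99999996e-01]]), 'ft_force': array([ 0.92835904,  0.37579937, -0.28770186]), 'torque': array([ 0.03526467, -0.00702605,  0.05773099]), 'grip_force': 0.0, 'width': 1.0017579961582337}
```

```bash
python3 - <<'E'
from h import *
a=snapshot("scene");b=snapshot("top")
im=np.hstack([cv2.resize(a["color"][110:290,200:380],(400,400),interpolation=2),cv2.resize(b["color"][130:270,190:350][:, :140],(400,400),interpolation=2)])
cv2.imwrite("pics/crop.png",im[...,::-1])
im=np.vstack([a["color"],b["color"]]);cv2.imwrite("pics/full.png",cv2.resize(im,(400,600))[...,::-1])
p=atz(b,(268.3,217.9),.167);print(p,proj(a,p))
print(tri(ray(a,(306.7,166.5)),ray(b,(268.3,217.9))))
for n,z,ub in(("jar",.053,(214.8,195.3)),("dish",.012,(323.7,233.1)),("glass",.045,(266.9,171.9)),("dock",.006,(266.8,225.9))):print(n,atz(b,ub,z))
print([np.round(atz(b,(u,v),0),3)for u,v in((250,180),(270,180),(250,200))])
E
```

```text
[ 0.50779033 -0.13455459  0.167     ] [307.18266323 169.2569135 ]
(array([ 0.50809963, -0.13392218,  0.17424805]), np.float64(0.002068657947220717))
jar [ 0.56775746 -0.01818895  0.053     ]
dish [ 0.49005214 -0.27439213  0.012     ]
glass [ 0.6266937  -0.13669399  0.045     ]
dock [ 0.50444973 -0.14054775  0.006     ]
[array([ 0.615, -0.099,  0.   ]), array([ 0.616, -0.147,  0.   ]), array([ 0.566, -0.1  ,  0.   ])]
```

View pics/crop.png

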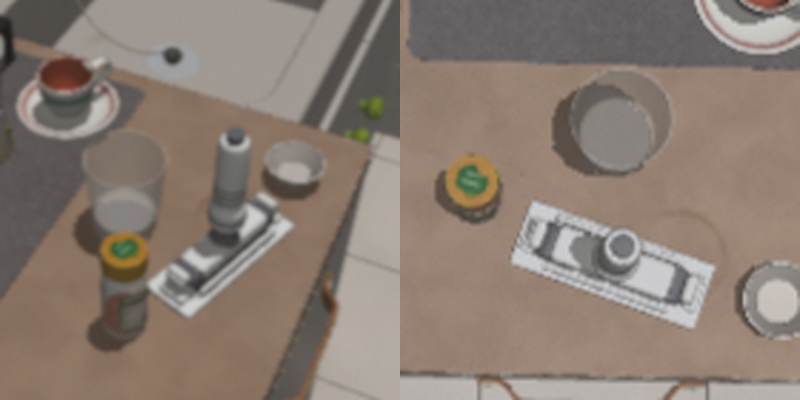

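View pics/full.png

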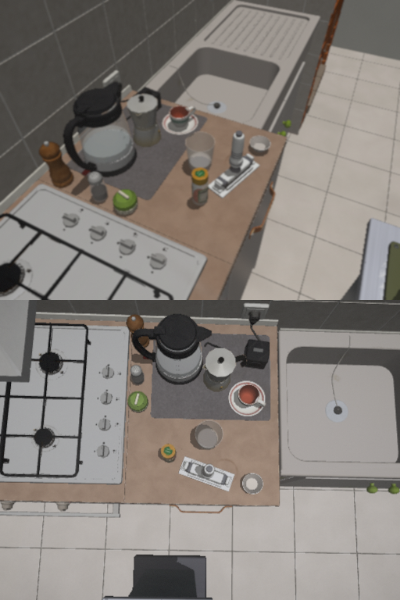

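Crops: handle top/button at about (307,168) in scene and (268,218) in top, with the dock yawed about -19°. Both cameras agree on the button at roughly (0.508, -0.134, 0.167). I'll move above it with the fingers shut.

carry_out(commands=[-0.037, -0.0375, 0, 0, -0.074, -0.075, 0, 0, -0.111, -0.1125, 0, 0, -0.147, -0.15, 0, 0, -0.184, -0.1875, 0, 0, -0.221, -0.225, 0, 0, -0.258, -0.2625, 0, 0], hand=0, grip_force=20)

```text
time: 1.78
position: [0.3906, 0.2129, 0.239]
tcp_rot: [[-0.901, 0.435, 0.001], [0.435, 0.901, 0.001], [-0.001, 0.001, -1.0]]
ft_force: [0.7, -0.0, -0.3]
width: 0.228
grip_force: 0.0
```

carry_out(commands=[-0.037, -0.0375, 0, 0, -0.074, -0.075, 0, 0, -0.111, -0.1125, 0, 0, -0.147, -0.15, 0, 0, -0.184, -0.1875, 0, 0, -0.221, -0.225, 0, 0, -0.258, -0.2625, 0, 0, -0.258, -0.2625, 0, 0])

```text
time: 2.78
position: [0.5088, -0.1396, 0.2385]
tcp_rot: [[-0.897, 0.442, 0.001], [0.442, 0.897, -0.003], [-0.002, -0.002, -1.0]]
ft_force: [0.4, 0.4, -0.9]
width: 0.005
grip_force: 0.0
```

```bash
python3 - <<'E'
from h import *
s=snapshot("wrist");cv2.imwrite("pics/w1.png",s["color"][...,::-1])
print(-np.array(s["R"]).T@s["t"])
for n in("button_top","grip_mid","squeegee","dock"):
    for d in spotter.find_in("wrist",n)[:2]: print(n,d["uv"],d["conf"],atz(s,d["uv"],.167))
print(proj(s,np.array([.508,-.134,.167])))
b=snapshot("top")
st=r.state();print(st["time"],st["position"],st["tcp_rot"],st["ft_force"],st["joints"],st["width"])
E
```

```text
[ 0.43299942 -0.10253507  0.38431064]
button_top [262.4, 200.9] 0.96 [ 0.50898305 -0.13252438  0.167     ]
grip_mid [258.8, 182.8] 0.6 [ 0.49512744 -0.12876716  0.167     ]
squeegee [260.5, 166.5] 0.73 [ 0.48467317 -0.12233158  0.167     ]
dock [256.8, 147.3] 0.71 [ 0.47104455 -0.11862326  0.167     ]
[260.03831947 200.61108395]
3.075 [ 0.50798998 -0.1325911   0.2388545 ] [[-9.01756133e-01  4.32245137e-01 -1.37473110e-04]
 [ 4.32244977e-01  9.01755999e-01  6.30465157e-04]
 [ 3.96482700e-04  5.09103760e-04 -9.99999792e-01]] [ 0.25646834  0.23096378 -0.53014904] [ 0.34730025  0.56572299 -0.2854133   1.86244782  0.2236441   0.74469998
  1.0625556 ] 0.006931935523668924
```

View pics/w1.png

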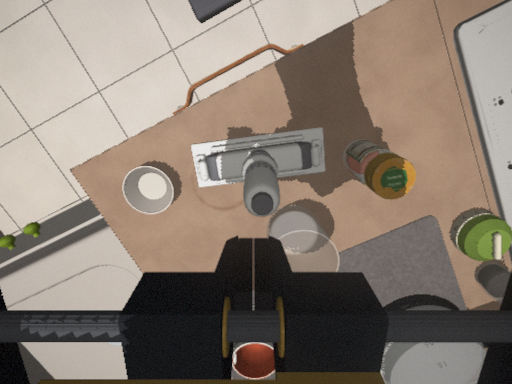

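Button at (262,202) in the wrist view, fingertips centred near column 253. I'll check that offset against the calibration before descending.

```bash
python3 - <<'E'
from h import *
s=snapshot("wrist");st=r.state();p=st["position"]
print(s["cx"],K(s),proj(s,p),proj(s,p-[0,0,.07]),proj(s,p+[0,0,.04]),st["tcp_rot"].T@np.array(s["R"]).T)
g=s["color"][385-384+190:215,240:285]
d=spotter.silhouettes("wrist","button_top")[0]; v,u=np.nonzero(d["region"]);print(d["uv"],u.min(),u.max(),v.min(),v.max())
u0=((u.min()+u.max())/2,(v.min()+v.max())/2);print(atz(s,u0,.167))
E
```

```text
252.94002522913104 311.83455573266843 [253.65627703 253.68101118] [253.36201178 205.70488005] [253.96194724 303.51657422] [[ 1.02682090e-04 -9.47011545e-01 -3.21199507e-01]
 [ 9.99999869e-01 -6.38962737e-05  5.08072340e-04]
 [-5.01673823e-04 -3.21199517e-01  9.47011414e-01]]
[252.5, 206.0] 243 264 196 219
[ 0.51006213 -0.13360552  0.167     ]
```

carry_out(commands=[0, 0, 0.03, 0, 0, 0, 0.055, 0, 0, 0, 0.068, 0, 0, 0, 0.072, 0, 0, 0, 0.074, 0, 0, 0, 0.076, 0, 0, 0, 0.077, 0, 0, 0, 0.078, 0])

```text
time: 4.18
position: [0.5095, -0.1342, 0.1624]
tcp_rot: [[-0.901, 0.435, 0.004], [0.435, 0.901, -0.001], [-0.004, 0.001, -1.0]]
ft_force: [-0.6, 1.0, 7.9]
width: 0.001
grip_force: 4.1
```

carry_out(commands=[0, 0, 0.002, 0, 0, 0, 0.003, 0, 0, 0, 0.003, 0])

```text
time: 4.55
position: [0.5106, -0.1346, 0.1608]
tcp_rot: [[-0.9, 0.435, 0.007], [0.435, 0.9, -0.001], [-0.006, 0.002, -1.0]]
ft_force: [-2.2, 1.0, 17.8]
width: 0.009
grip_force: 8.7
```

carry_out(commands=[0, 0, -0.01, 0, 0, 0, -0.03, 0, 0, 0, -0.055, 0, 0, 0, -0.065, 0, 0, 0, -0.065, 0])

```text
time: 5.18
position: [0.5086, -0.1344, 0.2233]
tcp_rot: [[-0.9, 0.435, 0.002], [0.435, 0.9, -0.0], [-0.002, 0.0, -1.0]]
ft_force: [-0.4, -0.2, -0.2]
width: 0.003
grip_force: 0.0
```

carry_out(commands=[0, 0, 0, 0, 0, 0, 0, 0, 0, 0, 0, 0], hand=100)

```text
time: 5.55
position: [0.5079, -0.1342, 0.2221]
tcp_rot: [[-0.901, 0.435, -0.001], [0.435, 0.901, 0.0], [0.001, -0.0, -1.0]]
ft_force: [0.1, -0.6, 0.2]
width: 0.324
grip_force: 0.0
```

```bash
python3 - <<'E'
from h import *
a=snapshot("scene");da=spotter.silhouettes("scene","button_top");b=snapshot("wrist");db=spotter.silhouettes("wrist","button_top")
for d in da+db: print(d["uv"],d["conf"])
st=r.state();p=st["position"];print(p,st["width"],st["ft_force"])
if da and db: print(tri(ray(a,da[0]["uv"]),ray(b,db[0]["uv"])))
for z in(.163,.167,.180,.184):
  q=np.array([.5095,-.1335,z]);print(z,proj(a,q),proj(b,q), atz(b,db[0]["uv"],z) if db else "")
im=np.hstack([cv2.resize(a["color"][110:290,200:380],(400,400),interpolation=2),cv2.resize(b["color"],(400,300))[:, :].repeat(1,0) if 0 else cv2.resize(b["color"],(400,400))])
cv2.imwrite("pics/c2.png",im[...,::-1])
E
```

```text
[309.1, 163.4] 0.44
[256.7, 224.1] 0.84
[ 0.50809271 -0.13423288  0.2225154 ] 0.5066694225871279 [-0.00309913  0.21479539 -0.44552244]
(array([ 0.50628842, -0.13195072,  0.18639474]), np.float64(0.003855804518968236))
0.163 [305.9825462  170.85805289] [255.47059152 212.3072064 ] [ 0.51816109 -0.13667179  0.163     ]
0.167 [306.15328105 169.33082013] [255.51647662 214.49890836] [ 0.51648651 -0.13592324  0.167     ]
0.18 [306.71622804 164.29522784] [255.67727593 222.17948728] [ 0.51104413 -0.13349047  0.18      ]
0.184 [306.89196674 162.72323529] [255.73069804 224.73119437] [ 0.50936955 -0.13274192  0.184     ]
```

View pics/c2.png

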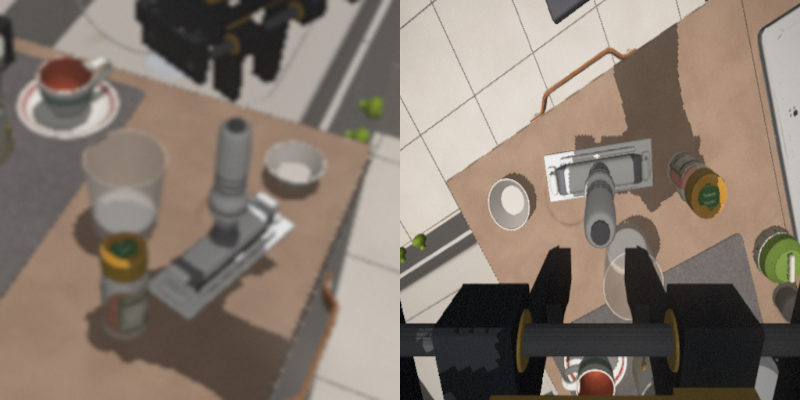

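The handle popped up (button now ~0.18 to 0.184 high, at (309,163) in scene), standing upright between the fingers. I'll descend and grip.

carry_out(commands=[-0.001, 0.001, 0, 0, -0.001, 0.001, 0, 0, -0.001, 0.001, 0.01, 0, -0.001, 0.001, 0.035, 0, -0.001, 0.001, 0.06, 0, -0.001, 0.001, 0.08, 0, -0.001, 0.001, 0.092, 0, -0.001, 0.001, 0.092, 0])

```text
time: 6.75
position: [0.509, -0.1336, 0.1299]
tcp_rot: [[-0.901, 0.435, -0.002], [0.435, 0.901, 0.0], [0.002, -0.0, -1.0]]
ft_force: [0.5, 0.1, 0.1]
width: 0.997
grip_force: 0.0
```

carry_out(commands=[0, 0, 0, 0, 0, 0, 0, 0, 0, 0, 0, 0, 0, 0, 0, 0, 0, 0, 0, 0, 0, 0, 0, 0, 0, 0, 0, 0], hand=0, grip_force=45)

```text
time: 7.62
position: [0.5097, -0.1335, 0.1307]
tcp_rot: [[-0.901, 0.435, 0.0], [0.435, 0.901, 0.0], [-0.0, 0.001, -1.0]]
ft_force: [-0.3, 1.1, -0.1]
width: 0.329
grip_force: 45.0
```

carry_out(commands=[0, 0, -0.003, 0, 0, 0, -0.007, 0, 0, 0, -0.012, 0, 0, 0, -0.016, 0, 0, 0, -0.02, 0, 0, 0, -0.023, 0, 0, 0, -0.026, 0, 0, 0, -0.03, 0])

```text
time: 8.62
position: [0.5093, -0.1339, 0.1608]
tcp_rot: [[-0.901, 0.435, -0.0], [0.435, 0.901, 0.0], [0.0, -0.0, -1.0]]
ft_force: [0.3, -0.0, -4.2]
width: 0.334
grip_force: 45.0
```

carry_out(commands=[0, 0, -0.004, 0, 0, 0, -0.009, 0, 0, 0, -0.014, 0, 0, 0, -0.018, 0, 0, 0, -0.022, 0, 0, 0, -0.026, 0, 0, 0, -0.028, 0, 0, 0, -0.029, 0])

```text
time: 9.62
position: [0.5094, -0.1338, 0.1898]
tcp_rot: [[-0.901, 0.435, -0.0], [0.435, 0.901, 0.0], [0.0, 0.0, -1.0]]
ft_force: [0.9, 0.3, -4.6]
width: 0.325
grip_force: 45.0
```

carry_out(commands=[0, 0, -0.001, 0, 0, 0, -0.002, 0, 0, 0, -0.003, 0, 0, 0, -0.004, 0, 0, 0, -0.0045, 0, 0, 0, -0.005, 0, 0, 0, -0.005, 0])

```text
time: 10.5
position: [0.5096, -0.1338, 0.1948]
tcp_rot: [[-0.901, 0.435, 0.0], [0.435, 0.901, -0.0], [-0.0, 0.0, -1.0]]
ft_force: [-0.2, 1.5, -1.1]
width: 0.33
grip_force: 45.0
```

```bash
python3 - <<'E'
from h import *
a=snapshot("scene")
cv2.imwrite("pics/c3.png",cv2.resize(a["color"][110:290,200:380],(500,500),interpolation=2)[...,::-1])
st=r.state();print(st["position"],st["ft_force"])
E
```

```text
[ 0.50961516 -0.13383141  0.19480486] [-0.05295974  1.09926272 -0.44440518]
```

View pics/c3.png

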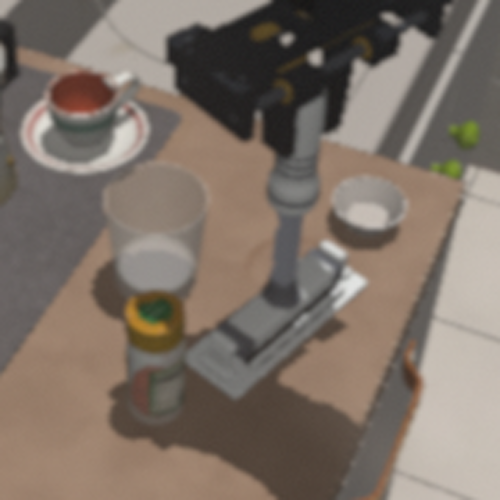

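The handle is extended and the head still sits in the dock; the force dropped, so the bolt probably engaged. I'll pull a little more to confirm it holds.

carry_out(commands=[0, 0, -0.001, 0, 0, 0, -0.002, 0, 0, 0, -0.002, 0, 0, 0, -0.002, 0])

```text
time: 11.05
position: [0.5091, -0.1337, 0.1961]
tcp_rot: [[-0.901, 0.435, -0.001], [0.435, 0.901, 0.0], [0.001, -0.0, -1.0]]
ft_force: [1.6, 0.4, -11.4]
width: 0.33
grip_force: 45.0
```

Locked: 11 N with almost no travel. Now I'll snap it out and lift.

carry_out(commands=[0, 0, -0.001, 0, 0, 0, -0.003, 0, 0, 0, -0.005, 0, 0, 0, -0.008, 0, 0, 0, -0.014, 0, 0, 0, -0.022, 0, 0, 0, -0.03, 0, 0, 0, -0.04, 0], grip_force=58)

```text
time: 12.05
position: [0.5098, -0.1339, 0.2379]
tcp_rot: [[-0.9, 0.435, 0.001], [0.435, 0.9, -0.0], [-0.001, 0.0, -1.0]]
ft_force: [0.1, 0.7, -1.8]
width: 0.325
grip_force: 58.0
```

carry_out(commands=[0, 0, -0.01, 0, 0, 0, -0.02, 0, 0, 0, -0.03, 0, 0, 0, -0.038, 0, 0, 0, -0.04, 0, 0, 0, -0.04, 0, 0, 0, -0.04, 0, 0, 0, -0.04, 0])

```text
time: 13.05
position: [0.5093, -0.1338, 0.2764]
tcp_rot: [[-0.901, 0.435, -0.001], [0.435, 0.901, 0.0], [0.001, -0.0, -1.0]]
ft_force: [0.9, -0.4, -2.6]
width: 0.329
grip_force: 58.0
```

```bash
python3 - <<'E'
from h import *
a=snapshot("scene")
cv2.imwrite("pics/c4.png",cv2.resize(a["color"][70:290,180:400],(550,550),interpolation=2)[...,::-1])
st=r.state();print(st["time"],st["position"],st["ft_force"],st["joint_vel"],st["width"])
E
```

```text
13.1 [ 0.50935465 -0.13378419  0.27642785] [ 0.49037774  0.83307257 -2.47981073] [ 1.46694114e-04 -7.60711806e-04  1.30928115e-03 -4.35033988e-05
 -2.77536246e-04  4.93285687e-04 -3.43375338e-04] 0.32978485512843925
```

View pics/c4.png

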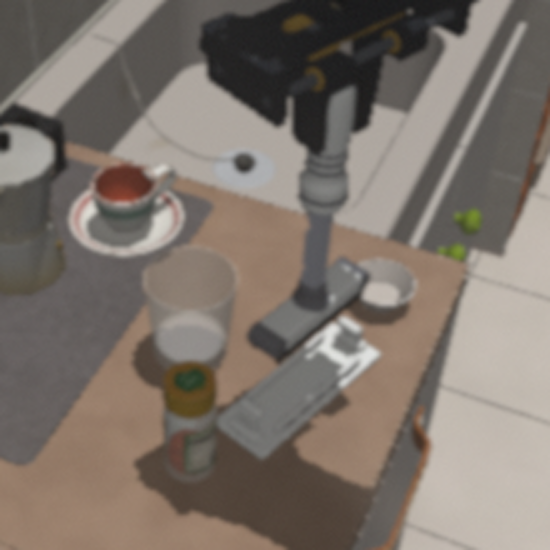

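The squeegee hangs upright and extended, clear of the empty dock. The measured load (2.5 N) is close to its weight, and the jar, dish and glass are in place. Handing in.

```bash
python3 -c "
from bench import ticket
print(ticket.close_job())"
```

```text
the job is handed in; nothing more can be done
None
```

I handed the job in with the squeegee unlocked, extended to the second stop, snapped out of its dock and held upright about 80 mm up; the jar, dish and glass looked undisturbed in the last picture, and the judge returned no verdict.

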